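# Seat the ticket printer in its counter mount and latch it

### The job

Push the black ticket printer along the check-in counter until its back is flush against the rear stop plate and its side is flush against the side stop plate of the steel mount; then push the latch arm round as far as it goes, so that it lies across the printer's front. Only push with the fingers: do not lift or tip the printer, and leave the phone, paper roll, stamp and screwdriver where they are.

Things in the scene. Friction and masses are not known exactly. Their poses are not given: they have to be found in the camera images.
- printer: Black ticket printer, a box standing loose on the counter: 95 deep (x) by 110 wide (y) by 60 high, 0.4 to 0.85 kg, sliding takes 2 to 9 N. Origin at the centre of its underside; x points to its back, y to its left, z up; paper slot near its front. Starts 20 to 80 mm short of the rear stop and 20 to 80 mm from the side stop, turned up to 0.28 rad against the mount.
- printer_corner (a point): Bottom corner of the printer at its back left: (+47.5, +55, 0) mm in the printer's frame. It belongs in the inner corner of the mount.
- mount: Fixed steel mount, yaw within 0.28 rad of the robot's x. Origin on the counter at the inner corner of its two upright plates (36 high, 6 thick). x points at the rear stop, y at the side stop. Rear stop's face: x = 0, y = -130 to +6. Side stop's face: y = 0, x = -70 to +6. Seated printer fills x -95 to 0, y -110 to 0. Feet 4 thick reach 35 mm behind the plates and lie under the latch pivot.
- latch_pivot (a point): Top of the latch's upright pivot pin, 42 above the counter, at x = -107, y = +25 mm in the mount's frame.
- latch_tip (a point): Top of the 12 diameter thumb pin that stands near the free end of the dark steel latch arm, 82 from the pivot axis, 50 above the counter. The arm is 90 long from the pivot axis, 12 thick, and spans 12 to 32 above the counter.
- latch (a joint): Latch angle about its upright pivot, rad, growing counter-clockwise from above. At 0.4 the arm points along the mount's -x (towards the robot, open); below that it leans outward, to +y. At its end stop, 1.97 (closed), it points along the mount's -y, 6 mm in front of the seated printer. Starts at 0 to 0.6; light friction (about 1 N at the thumb pin), stays where it is left.
- phone: Black desk phone, about 190 by 170 by 80 high, to the left; leave alone. Origin at the centre of its underside.
- tag_roll: Roll of white tag paper standing on end, 72 diameter, 50 high, to the right of the printer; leave alone. Origin at the centre of its underside.
- stamp: Wooden hand stamp, 38 diameter, 72 high, left of the mount; leave alone. Origin at the centre of its underside.
- screwdriver: Screwdriver lying behind the rear stop; leave alone. Origin under its middle, x along it.
Not all that is in view belongs to the job. What is shaped like the printer but red is not meant.

How it is judged (in metres and radians):
On the way, in this order (a step that is already met when the one before it is completed fails the run):
1. the printer is seated flush in the corner of the mount, the latch not yet closed (x of printer_corner in the frame of mount above -0.004 m and y of printer_corner in the frame of mount above -0.004 m and angle between the x axis of printer and the x axis of mount, either way round below 0.04 rad and value of joint latch below 1.6 rad), for 0.2 s.
2. the latch arm is swung across the printer's front (value of joint latch above 1.87 rad), for 0.2 s.
At the end, for the whole second after the job is handed in: The printer stands at rest flat on the counter, its back left corner within 4 mm of the mount's inner corner along both axes, square to the mount within 0.04 rad, and the latch is within 0.1 rad of its end stop (x of printer_corner in the frame of mount between -0.004 and 0.003 m and y of printer_corner in the frame of mount between -0.004 and 0.003 m and angle between the x axis of printer and the x axis of mount, either way round below 0.04 rad and angle between printer's own z axis and vertical below 0.03 rad and height (world z) of printer below 0.003 m and linear speed of printer below 0.01 m/s and value of joint latch above 1.87 rad); the robot touches nothing.
It fails at once if the printer is lifted off the counter (height (world z) of printer above 0.008 m).
It fails at once if the printer is tipped (angle between printer's own z axis and vertical above 0.15 rad).
It fails at once if a bystander is disturbed (distance of any of phone, tag_roll, stamp, screwdriver from where it was at the start of the episode above 0.02 m).
It also fails if it takes over 72 s, if anything falls off the work surface, if the arm or the gripper's body presses on something with over 40 N, if the wrist force passes 120 N, or if a joint passes its speed limit or range.

### The arm

A 6-joint arm with a two-finger parallel gripper is mounted at the origin on the work surface. World frame = base frame: x ahead of the robot, y to its left, z up, the work surface at z = 0. Lengths are in mm, angles in rad, forces in N, time in s.
With the tool pointing down it reaches from about 300 to 775 mm from the base axis. Payload 14.6 kg.
Tool frame: the origin (TCP) lies at the very end of the fingers, on their centre line; the grasp point (between the pads) lies 19 mm behind it; z points along the fingers, y is the line along which they close (so a half turn about z gives the same grasp; the last joint's range is limited). The gripper opens to 94 mm and grips with 3 to 60 N. Pads are 16 mm wide; open, the fingers measure 119 mm over their backs; the gripper's body (75 mm by 177 mm) begins 78 mm behind the grasp point.
Start: joints at [1.231, 0.3, 1.521, -0, 1.321, -0.067], TCP at [148.184, 529.652, 205.446] pointing down, gripper open.
Joint ranges: [-3.03, 3.03], [-0.79, 2.21], [0.23, 2.52], [-1.04, 4.18], [0, 3.07], [-2.55, 2.55]. Speed limits (rad/s): [2.22, 2.22, 2.57, 3.14, 3.14, 3.14].

### API

Orientations are given as a rotation vector (axis times angle).
In Python, from cell import manip, viewer gives the robot as it stands.
- The arm moves only by the tool arm_command, never from a script. Its argument "motion" is a list of rows, each a list of 5 numbers: the shift along the tool's x, y, z in cm, then the turn about the tool's z in degrees, then the finger opening in cm, from 0 to 9.4. In form: [[dx, dy, dz, turn, fingers], ...]. A call has 1 to 10 rows; each row shifts and turns the commanded pose from where the row before left it, along the tool's axes as they then stand; what a row does not reach is not made up. A row lasts 1/12 s, in which the tool goes at most 41.7 mm and 7.16 degrees, less where a joint would pass 70% of its speed; a pose out of reach is approached as far as the arm can. A call is refused whole if a number of a shift passes 4.17 or a number of a turn 7.16, either way. A call with a gripper value outside its range is refused whole. The fingers move at their own pace and stop on an object; "grip_force" is the grip in N (left out, the last holds). Time passes only in rows, so rows that do not move let the fingers close. It gives the time, the measured TCP pose, the force, the opening and the grip force at its end, in the units of the state.
- manip.read_state(): the state, without advancing time (a new reading comes with each control period).
- viewer.camera(name): name is "side" or "top" or "wrist"; returns a dict with "color" (420x560x3 uint8, blue, green, red), "intrinsics" (3x3 intrinsics, pixels), "extrinsics" (4x4, takes a point from world to camera coordinates); the wrist camera has in their place "tool_from_camera" (4x4, takes a point from camera to tool coordinates, whose origin is the TCP and whose axes are the flange's). Camera axes: x right, y down, z forward; pixel columns grow to the right and rows downward; lengths in mm; the calibration is good to about 2 mm. A picture is of the moment at which its call begins: read the wrist's pose just before it. There is no depth.
- manip.finish_job(): hands the job in; it is judged then, once.
The state is a dict: "time_s": time; "qpos": joint angles; "joint_velocities": joint speeds; "effort": joint torques, N m; "position": TCP position; "orientation": TCP orientation; "force": force on the tool from outside, world axes, zero at the start; "moment": the same for the moment, N m; "opening": opening from 0.0 (shut) to 1.0 (fully open); "gripper_force": force on a finger pad.
Only numpy, scipy, OpenCV 4.12 (cv2) and the standard library are available. Lean on these libraries where they do the work, as an engineer would, in place of code of your own. Each camera call takes 0.05 s, during which the arm holds its last target. There are 200 camera calls.

## Working session

There is one attempt and no reset: what is moved stays moved. The work goes in short steps, Python scripts to look and compute and a tool call to move; the robot and the scene stay as the last step left them, time stands still between calls to the robot, and variables do not carry over. Pictures are saved under pics/ and viewed, at most 10 in all, crops included, and the job is handed in when it is done.

Besides the shell and the picture viewer there is one more tool, called after ">>>" as name([rows], argument=value, ...), one row to a line, values as JSON. arm_command: Moves the arm, as the interface text tells. Its arguments: {"type":"object","properties":{"motion":{"type":"array","items":{"type":"array","items":{"type":"number"}}},"grip_force":{"type":"number"}},"required":["motion"]}

```bash
mkdir -p pics; cat > h.py <<'E'
import numpy as np, cv2
from cell import manip, viewer
from scipy.spatial.transform import Rotation as R
def cam(n):
    c=viewer.camera(n); return c['color'],np.array(c['intrinsics']),np.array(c['extrinsics'])
def ray(K,T,px,z):
    Ri=T[:3,:3].T; o=-Ri@T[:3,3]; d=Ri@np.linalg.solve(K,[px[0],px[1],1.]); return o+d*(z-o[2])/d[2]
def proj(K,T,p):
    q=K@(T[:3,:3]@np.array(p,float)+T[:3,3]); return q[:2]/q[2]
E
python3 - <<'E'
from h import *
for n in ['top','side']:
    c,K,T=cam(n); cv2.imwrite(f'pics/{n}0.png',c); np.savez(f'{n}.npz',c=c,K=K,T=T)
s=manip.read_state(); print({k:np.round(s[k],3) for k in s})
E
```

```text
{'time_s': np.float64(0.1), 'qpos': array([ 1.231,  0.3  ,  1.522,  0.   ,  1.321, -0.067]), 'joint_velocities': array([-0.001, -0.001, -0.001,  0.   ,  0.   ,  0.001]), 'effort': array([-0.0000e+00, -5.3265e+01, -3.5329e+01,  7.1000e-02,  2.4000e-02,
       -0.0000e+00]), 'position': array([148.083, 529.438, 204.939]), 'orientation': array([-4.270e-01, -3.112e+00,  2.000e-03]), 'force': array([-0.369, -0.757, -0.131]), 'moment': array([-0.061,  0.033,  0.002]), 'gripper_force': np.float64(0.0), 'opening': np.float64(0.999)}
```

View pics/top0.png

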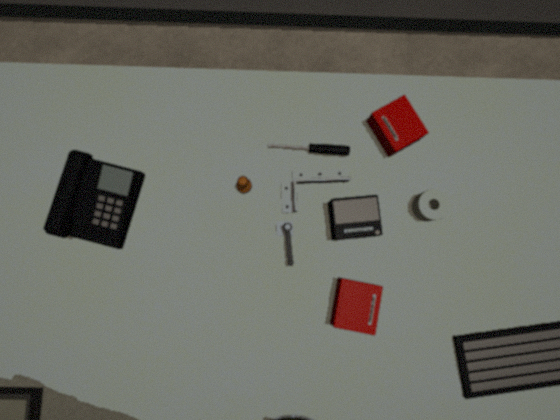

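View pics/side0.png

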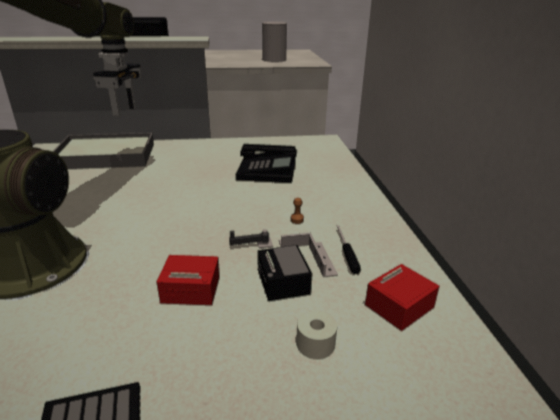

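Top view: the black printer is at (355,217), with its slot at the bottom edge (front towards the robot). Its lookalikes are the red boxes at (357,306) and (398,125), and the phone at (95,200) is also black. I choose (355,217). The mount corner is near (294,182), the latch pivot near (287,227) with its tip near (290,262), the stamp at (243,184), the roll at (430,206) and the screwdriver at (310,148). Next, a close crop.

```bash
python3 - <<'E'
from h import *
d=np.load('top.npz'); c,K,T=d['c'],d['K'],d['T']
cr=c[160:280,260:400]; cv2.imwrite('pics/crop.png',cv2.resize(np.clip(cr.astype(float)*1.3,0,255).astype(np.uint8),None,fx=5,fy=5,interpolation=cv2.INTER_CUBIC))
print(K,-T[:3,:3].T@T[:3,3])
m=(c.max(2)<75).astype(np.uint8); m[:160]=0;m[280:]=0;m[:,:260]=0;m[:,400:]=0
n,l,s,_=cv2.connectedComponentsWithStats(m); print(s)
for p in [(293,418),(294,182),(287,227),(355,217),(430,206)]: print(p,ray(K,T,p,0).round(1))
E
```

```text
[[397.02207845   0.         276.06764577]
 [  0.         397.02207845 208.00503587]
 [  0.           0.           1.        ]] [475.54264497  66.70119104 953.3924629 ]
[[     0      0    560    420 233865]
 [   339    173      1      1      1]
 [   297    180     51      4     98]
 [   292    183      2     16     24]
 [   286    188      1      1      1]
 [   327    195     55     45    976]
 [   293    200      1      1      1]
 [   377    200      2      5      6]
 [   287    206      1      1      1]
 [   293    206      1      2      2]
 [   378    206      1      5      5]
 [   293    209      2      3      5]
 [   379    213      1      5      5]
 [   282    224     11     41    203]
 [   337    278      4      2      7]]
(293, 418) [121.2  -4.2   0. ]
(294, 182) [665.8   2.6   0. ]
(287, 227) [555.   17.7   0. ]
(355, 217) [ 583.4 -147.1    0. ]
(430, 206) [ 615.2 -331.8    0. ]
```

View pics/crop.png

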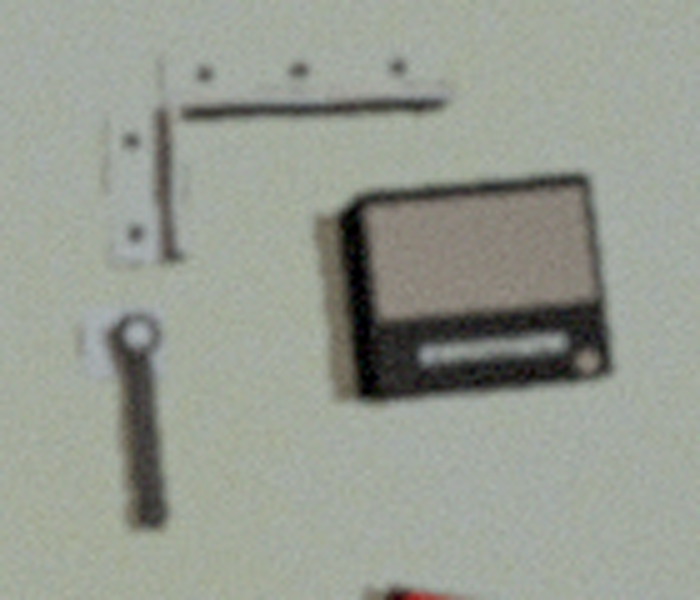

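The crop confirms the black printer: grey lid, slot at the front, top front edge from (335,240) to (381.6,234.6). The mount plates are at upper left, and the latch pivot at (287.6,227) with its pin at (289.8,263). Next I measure the poses.

```bash
python3 - <<'E'
from h import *
d=np.load('top.npz'); c,K,T=d['c'],d['K'],d['T']
w=lambda x,y,z:ray(K,T,(260+(x-2)/5,160+(y-2)/5),z)[:2]
a=lambda p:np.arctan2(p[1],p[0])
P=lambda *v:print(*[np.round(x,3) for x in v])
h=[w(204,74,4),w(298,70,4),w(397,67,4)]; g=[w(130,140,4),w(136,234,4)]
P('holes',*h,*g,'yaw',a(h[0]-h[2])-np.pi/2,a(g[0]-g[1]))
b=[w(185,118,0),w(440,107,0)]; P('rear face bottom',*b,a(b[0]-b[1])-np.pi/2)
s=[w(160,110,36),w(172,260,36),w(160,110,0),w(172,260,0)]; P('side',*s,a(s[0]-s[1]))
P('pivot',w(138,335,42),'tip',w(150,515,50))
q=[w(380,401,60),w(610,373,60),w(588,178,60),w(360,197,60)]; P('printer top FL FR BR BL',*q, sum(q)/4)
P(a(q[0]-q[1])-np.pi/2,a(q[3]-q[2])-np.pi/2,a(q[2]-q[1]),a(q[3]-q[0]))
E
```

```text
Traceback (most recent call last):
numpy._core._exceptions._UFuncNoLoopError: ufunc 'multiply' did not contain a loop with signature matching types (dtype('<U5'), dtype('float64')) -> None
```

```bash
python3 - <<'E'
from h import *
d=np.load('top.npz'); c,K,T=d['c'],d['K'],d['T']
w=lambda x,y,z:ray(K,T,(260+(x-2)/5,160+(y-2)/5),z)[:2]
a=lambda p:np.arctan2(p[1],p[0])
P=lambda *v:print(*[x if isinstance(x,str) else np.round(x,3) for x in v])
h=[w(204,74,4),w(298,70,4),w(397,67,4)]; g=[w(130,140,4),w(136,234,4)]
P('holes',*h,*g,'yaw',a(h[0]-h[2])-np.pi/2,a(g[0]-g[1]))
b=[w(185,118,0),w(440,107,0)]; P('rear face bottom',*b,a(b[0]-b[1])-np.pi/2)
s=[w(160,110,36),w(172,260,36),w(160,110,0),w(172,260,0)]; P('side',*s,a(s[0]-s[1]))
P('pivot',w(138,335,42),'tip',w(150,515,50))
q=[w(380,401,60),w(610,373,60),w(588,178,60),w(360,197,60)]; P('printer top FL FR BR BL',*q, sum(q)/4)
P(a(q[0]-q[1])-np.pi/2,a(q[3]-q[2])-np.pi/2,a(q[2]-q[1]),a(q[3]-q[0]))
E
```

```text
holes [684.273 -12.45 ] [687.565 -58.494] [ 690.436 -107.139] [650.549  23.094] [604.535  19.298] yaw 0.065 0.082
rear face bottom [662.944  -3.796] [ 671.89  -129.117] 0.071
side [659.372  10.711] [588.395   3.868] [666.586   8.514] [592.824   1.403] 0.096
pivot [552.456  19.38 ] tip [470.487  12.835]
printer top FL FR BR BL [523.798 -89.485] [ 538.96  -194.095] [ 628.253 -185.01 ] [616.649 -80.024] [ 576.915 -137.153]
0.144 0.11 0.101 0.102
```

>>> arm_command([
  [0,0,0,7,6],
  [0,0,0,7,6],
  [0,0,0,7,6],
  [0,0,0,7,6],
  [0,0,0,7,6],
  [0,0,0,7,6],
  [0,0,0,7,6],
  [0,0,0,7,6],
  [0,0,0,7,6],
  [0,0,0,7,6],
])

```text
time_s: 0.93
position: [148.1, 529.5, 205.1]
orientation: [2.142, 2.298, -0.001]
force: [-0.1, 0.5, 0.4]
opening: 0.639
gripper_force: 0.0
```

>>> arm_command([
  [-3.6,1.7,0,0,6],
  [-3.6,1.7,0,0,6],
  [-3.6,1.7,0,0,6],
  [-3.6,1.7,0,0,6],
  [-3.6,1.7,0,0,6],
  [-3.6,1.7,0,0,6],
  [-3.6,1.7,0,0,6],
  [-3.6,1.7,0,0,6],
  [-3.6,1.7,0,0,6],
  [-3.6,1.7,0,0,6],
])

```text
time_s: 1.77
position: [345.5, 181.8, 205.5]
orientation: [2.135, 2.305, 0.0]
force: [-0.2, 0.0, 0.6]
opening: 0.635
gripper_force: 0.0
```

>>> arm_command([
  [-3.6,1.7,0,0,6],
  [-3.6,1.7,0,0,6],
  [-3.6,1.7,0,0,6],
  [-3.6,1.7,0,0,6],
  [-3.6,1.7,0,0,6],
  [-3.6,1.7,0,0,6],
  [-3.6,1.7,0,0,6],
  [0,0,0,0,6],
  [0,0,0,0,6],
])

```text
time_s: 2.52
position: [483.0, -59.9, 204.7]
orientation: [-2.137, -2.301, 0.001]
force: [-0.0, 0.3, 0.8]
opening: 0.634
gripper_force: 0.0
```

```bash
cat >> h.py <<'E'
def pose():
    s=manip.read_state(); M=R.from_rotvec(s['orientation']).as_matrix(); return s,M,np.array(s['position'])
C=np.array([662,3.]);Y=.075
def mf(p):
    c,s=np.cos(Y),np.sin(Y); d=np.array(p)[:2]-C; return np.array([c*d[0]+s*d[1],-s*d[0]+c*d[1]])
def show():
    s,M,p=pose(); print('t',round(s['time_s'],2),'pos',p.round(1),'mount',mf(p).round(1),'yaw_y',np.arctan2(M[1,1],M[0,1]).round(3),'F',np.round(s['force'],1),'open',round(s['opening'],2),'q',np.round(s['qpos'],2))
E
python3 - <<'E'
from h import *
show(); s,M,p=pose()
c=viewer.camera('wrist'); cv2.imwrite('pics/w1.png',c['color']); np.savez('w1.npz',c=c['color'],K=c['intrinsics'],X=c['tool_from_camera'],M=M,p=p)
print(np.round(c['tool_from_camera'],2))
E
```

```text
t 2.52 pos [483.  -59.9 204.7] mount [-183.2  -49.3] yaw_y 0.073 F [-0.   0.3  0.8] open 0.63 q [-0.2   0.16  1.69  0.    1.29 -0.27]
[[-0.0000e+00 -9.6000e-01 -2.7000e-01  7.9210e+01]
 [ 1.0000e+00 -0.0000e+00 -0.0000e+00  9.0000e-02]
 [ 0.0000e+00 -2.7000e-01  9.6000e-01 -1.7851e+02]
 [ 0.0000e+00  0.0000e+00  0.0000e+00  1.0000e+00]]
```

View pics/w1.png

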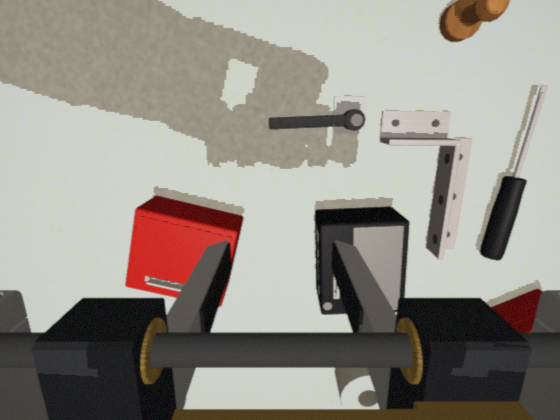

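The wrist view shows the mount's side stop as a level line at row 140, so the tool is square to the mount. The corner is near (465,140), the latch pivot at (354,119) with the arm still open, and the black printer at (360,260). I now go down to its right side.

>>> arm_command([
  [-3.2,1.5,0,0,6],
  [-3.2,1.5,0,0,6],
  [-3.2,1.5,0,0,6],
  [-3.2,1.5,0,0,6],
  [-3.2,1.5,0,0,6],
  [-3.2,1.5,0,0,6],
  [0,0,0,0,6],
  [0,0,0,0,6],
])

```text
time_s: 3.23
position: [587.4, -242.7, 204.5]
orientation: [-2.134, -2.303, 0.001]
force: [0.4, -0.8, 0.1]
opening: 0.642
gripper_force: 0.0
```

>>> arm_command([
  [0,0,3,0,6],
  [0,0,3,0,6],
  [0,0,3,0,6],
  [0,0,3,0,6],
  [0,0,3,0,6],
  [0,0,3,0,6],
  [0,0,0,0,6],
  [0,0,0,0,6],
])

```text
time_s: 3.9
position: [586.9, -241.4, 25.6]
orientation: [-2.132, -2.305, 0.001]
force: [0.9, -0.4, 0.7]
opening: 0.638
gripper_force: 0.0
```

```bash
python3 -c "
from h import *
show()"
```

```text
t 3.9 pos [ 586.9 -241.4   25.6] mount [ -93.2 -238.1] yaw_y 0.078 F [ 0.9 -0.4  0.7] open 0.64 q [-0.45  0.67  1.41  0.    1.06 -0.53]
```

>>> arm_command([
  [1.2,0,1,0,6],
  [1.2,0,0,0,6],
  [1.0,0,0,0,6],
  [0.6,0,0,0,6],
  [0.6,0,0,0,6],
  [0.6,0,0,0,6],
  [0.6,0,0,0,6],
  [0.6,0,0,0,6],
  [0.6,0,0,0,6],
  [0.6,0,0,0,6],
])

```text
time_s: 4.73
position: [582.1, -167.7, 16.6]
orientation: [2.133, 2.302, 0.0]
force: [-0.2, -6.6, 1.5]
opening: 0.637
gripper_force: 3.1
```

>>> arm_command([
  [0.6,0,0,0,6],
  [0.6,0,0,0,6],
  [0.6,0,0,0,6],
  [0.6,0,0,0,6],
  [0.5,0,0,0,6],
  [0.4,0,0,0,6],
  [0.3,0,0,0,6],
  [0,0,0,0,6],
])

```text
time_s: 5.4
position: [579.4, -131.3, 16.5]
orientation: [2.133, 2.303, 0.001]
force: [0.6, -0.5, 1.2]
opening: 0.64
gripper_force: 0.6
```

```bash
python3 -c "
from h import *
show()"
```

```text
t 5.4 pos [ 579.4 -131.3   16.5] mount [ -92.5 -127.7] yaw_y 0.077 F [ 0.6 -0.5  1.2] open 0.64 q [-0.28  0.61  1.55 -0.    0.98 -0.36]
```

>>> arm_command([
  [-2,0,0,0,6],
  [-2,0,0,0,6],
  [0,0,-3.5,0,6],
  [0,0,-3.5,0,6],
  [0,0,-4,0,6],
  [0,0,-4,0,6],
  [0,0,0,6,6],
  [0,0,0,7,6],
  [0,0,0,7,6],
  [0,0,0,7,6],
])

```text
time_s: 6.23
position: [581.9, -171.0, 166.0]
orientation: [2.619, 1.734, 0.001]
force: [-0.4, 0.7, 0.4]
opening: 0.636
gripper_force: 0.0
```

>>> arm_command([
  [0,0,0,7,6],
  [0,0,0,7,6],
  [0,0,0,7,6],
  [0,0,0,7,6],
  [0,0,0,7,6],
  [0,0,0,7,6],
  [0,0,0,7,6],
  [0,0,0,7,6],
  [0,0,0,7,6],
  [0,0,0,0,6],
])

```text
time_s: 7.07
position: [581.8, -171.1, 165.8]
orientation: [-3.14, -0.11, -0.0]
force: [0.3, 0.9, -0.6]
opening: 0.639
gripper_force: 0.0
```

>>> arm_command([
  [-2.5,-2.6,0,0,6],
  [-2.5,-2.6,0,0,6],
  [-2.5,-2.6,0,0,6],
  [-2.3,-2.5,0,0,6],
  [0,0,0,0,6],
  [0,0,0,0,6],
])

```text
time_s: 7.57
position: [476.0, -75.3, 166.3]
orientation: [3.139, 0.128, 0.002]
force: [0.6, -1.3, 1.0]
opening: 0.638
gripper_force: 0.0
```

```bash
python3 - <<'E'
from h import *
show(); s,M,p=pose()
c=viewer.camera('wrist'); cv2.imwrite('pics/w2.png',c['color']); np.savez('w2.npz',c=c['color'],K=c['intrinsics'],X=c['tool_from_camera'],M=M,p=p)
E
```

```text
t 7.57 pos [476.  -75.3 166.3] mount [-191.4  -64.2] yaw_y -1.489 F [ 0.6 -1.3  1. ] open 0.64 q [-0.23  0.19  1.76  0.    1.2   1.26]
```

View pics/w2.png

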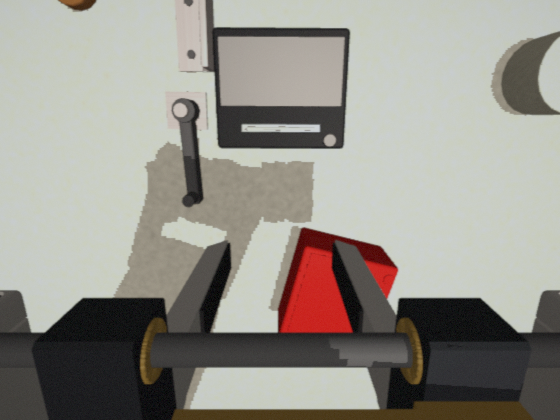

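```bash
cat >> h.py <<'E'
def wr(f,px,z):
    d=np.load(f); A=np.eye(4);A[:3,:3]=d['M'];A[:3,3]=d['p']; A=A@d['X']
    r=A[:3,:3]@np.linalg.solve(d['K'],[px[0],px[1],1.]); o=A[:3,3]; return mf(o+r*(z-o[2])/r[2])
E
python3 - <<'E'
from h import *
for n,px,z in [('red',(302,229),60),('red2',(383,246),60),('red3',(396,268),60),('pFL',(219,148),60),('pFR',(344,148),60),('pBL',(214,29),60),('pBR',(349,29),60),('pivot',(184,110),42),('tip',(189,200),50),('sideEnd top',(213,70),36),('sideEnd bot',(213,70),0)]: print(n,wr('w2.npz',px,z).round(1))
E
```

```text
red [-212.1  -83.9]
red2 [-228.5 -160.2]
red3 [-251.  -174.7]
pFL [-138.7  -10.5]
pFR [-138.  -118.3]
pBL [-46.3 -10.8]
pBR [ -45.7 -116.8]
pivot [-107.2   22.5]
tip [-187.7   21.5]
sideEnd top [-73.2  -3.8]
sideEnd bot [-68.8   3.2]
```

The wrist view shows the printer square to the mount: its front edge is at row 148 (mount x about -139) and its y runs from -11 to -118. The red box's corner at (302,229) is 40 mm behind the place where I descend.

>>> arm_command([
  [1.1,0,0,0,6],
  [1.0,0,0,0,6],
  [0,0,3,0,6],
  [0,0,3,0,6],
  [0,0,3,0,6],
  [0,0,3,0,6],
  [0,0,2,0,6],
  [0,0,1,0,6],
  [0,0,0,0,6],
])

```text
time_s: 8.37
position: [496.8, -74.9, 13.5]
orientation: [-3.138, -0.121, 0.005]
force: [0.7, 0.2, 0.8]
opening: 0.639
gripper_force: 0.0
```

>>> arm_command([
  [1.0,0,0,0,6],
  [1.0,0,0,0,6],
  [0.6,0,0,0,6],
  [0.6,0,0,0,6],
  [0.6,0,0,0,6],
  [0.6,0,0,0,6],
  [0.6,0,0,0,6],
  [0.4,0,0,0,6],
  [0.3,0,0,0,6],
  [0,0,0,0,6],
])

```text
time_s: 9.2
position: [554.8, -70.5, 16.7]
orientation: [3.139, 0.121, 0.001]
force: [-2.1, 0.1, 1.4]
opening: 0.64
gripper_force: 1.0
```

```bash
python3 -c "
from h import *
show()"
```

```text
t 9.2 pos [554.8 -70.5  16.7] mount [-112.4  -65.3] yaw_y -1.494 F [-2.1  0.1  1.4] open 0.64 q [-0.19  0.55  1.65 -0.    0.94  1.3 ]
```

>>> arm_command([
  [0.2,0,0,0,6],
  [0.2,0,0,0,6],
  [0.2,0,0,0,6],
  [0.1,0,0,0,6],
  [0.1,0,0,0,6],
  [0,0,0,0,6],
])

```text
time_s: 9.7
position: [560.9, -69.9, 16.6]
orientation: [3.139, 0.12, -0.005]
force: [-19.4, -0.6, 13.5]
opening: 0.642
gripper_force: 9.5
```

>>> arm_command([
  [0.1,0,0,0,6],
  [0.1,0,0,0,6],
  [0,0,0,0,6],
])

```text
time_s: 9.95
position: [560.9, -69.8, 16.6]
orientation: [-3.139, -0.12, 0.013]
force: [-36.5, -0.0, 27.5]
opening: 0.639
gripper_force: 18.6
```

>>> arm_command([
  [0.1,0,0,0,6],
  [0.1,0,0,0,6],
  [0,0,0,0,6],
])

```text
time_s: 10.2
position: [560.9, -69.7, 16.6]
orientation: [-3.138, -0.12, 0.021]
force: [-55.7, -0.3, 39.7]
opening: 0.64
gripper_force: 27.7
```

Rear contact is made and held firmly. Now I go round to the right side for the y push.

>>> arm_command([
  [-1,0,0,0,6],
  [-2,0,0,0,6],
  [0,0,-3.5,0,6],
  [0,0,-3.5,0,6],
  [0,0,-4,0,6],
  [0,0,-4,0,6],
  [0,0,0,-6,6],
  [0,0,0,-7,6],
  [0,0,0,-7,6],
  [0,0,0,-7,6],
])

```text
time_s: 11.03
position: [536.6, -71.8, 166.9]
orientation: [3.021, 0.859, 0.003]
force: [-0.4, -0.1, 0.1]
opening: 0.639
gripper_force: 0.0
```

>>> arm_command([
  [0,0,0,-7,6],
  [0,0,0,-7,6],
  [0,0,0,-7,6],
  [0,0,0,-7,6],
  [0,0,0,-7,6],
  [0,0,0,-7,6],
  [0,0,0,-7,6],
  [0,0,0,-7,6],
  [0,0,0,-7,6],
  [0,0,0,0,6],
])

```text
time_s: 11.87
position: [536.6, -71.7, 166.6]
orientation: [2.127, 2.31, 0.001]
force: [-0.6, -1.0, 0.1]
opening: 0.637
gripper_force: 0.0
```

>>> arm_command([
  [-2.5,2.1,0,0,6],
  [-2.5,2.1,0,0,6],
  [-2.5,2.1,0,0,6],
  [-2.5,2.1,0,0,6],
  [0,0,0,0,6],
  [0,0,0,0,6],
])

```text
time_s: 12.37
position: [627.8, -165.8, 165.1]
orientation: [-2.14, -2.299, 0.0]
force: [-0.5, 0.8, -0.4]
opening: 0.638
gripper_force: 0.0
```

```bash
python3 -c "
from h import *
show()"
```

```text
t 12.37 pos [ 627.8 -165.8  165.1] mount [ -46.7 -165.8] yaw_y 0.071 F [-0.5  0.8 -0.4] open 0.64 q [-0.31  0.55  1.26  0.    1.33 -0.39]
```

>>> arm_command([
  [0,-1.1,0,0,5],
  [0,0,3,0,5],
  [0,0,3,0,5],
  [0,0,3,0,5],
  [0,0,3,0,5],
  [0,0,2,0,5],
  [0,0,0.9,0,5],
  [0,0,0,0,5],
])

```text
time_s: 13.03
position: [615.6, -164.8, 15.3]
orientation: [-2.135, -2.302, 0.002]
force: [0.4, 0.2, 0.1]
opening: 0.531
gripper_force: 0.0
```

>>> arm_command([
  [1.0,0,0,0,5],
  [1.0,0,0,0,5],
  [0.8,0,0,0,5],
  [0.5,0,0,0,5],
  [0.5,0,0,0,5],
  [0.3,0,0,0,5],
  [0.3,0,0,0,5],
  [0.2,0,0,0,5],
  [0.1,0,0,0,5],
  [0,0,0,0,5],
])

```text
time_s: 13.87
position: [613.4, -120.2, 17.5]
orientation: [2.134, 2.301, -0.001]
force: [-1.2, -10.7, 3.5]
opening: 0.532
gripper_force: 5.2
```

```bash
python3 -c "
from h import *
show()"
```

```text
t 13.87 pos [ 613.4 -120.2   17.5] mount [ -57.7 -119.2] yaw_y 0.075 F [ -1.2 -10.7   3.5] open 0.53 q [-0.25  0.67  1.45 -0.    1.02 -0.33]
```

>>> arm_command([
  [0.1,0,0,0,5],
  [0.1,0,0,0,5],
  [0,0,0,0,5],
])

```text
time_s: 14.12
position: [613.2, -120.1, 17.7]
orientation: [2.134, 2.299, -0.003]
force: [-2.0, -21.9, 3.5]
opening: 0.53
gripper_force: 10.9
```

>>> arm_command([
  [0.1,0,0,0,5],
  [0.1,0,0,0,5],
  [0,0,0,0,5],
])

```text
time_s: 14.37
position: [612.9, -119.8, 17.9]
orientation: [2.134, 2.297, -0.005]
force: [-4.4, -33.7, 4.4]
opening: 0.532
gripper_force: 16.6
```

```bash
python3 -c "
from h import *
show()"
```

```text
t 14.37 pos [ 612.9 -119.8   17.9] mount [ -58.1 -118.8] yaw_y 0.073 F [ -4.4 -33.7   4.4] open 0.53 q [-0.25  0.66  1.45 -0.01  1.02 -0.32]
```

>>> arm_command([
  [-1,0,0,0,5],
  [-2,0,0,0,5],
  [0,0,-3.5,0,4],
  [0,0,-3.5,0,3],
  [0,0,-4,0,2],
  [0,0,-4,0,1],
  [0,0,-3,0,0],
  [0,0,0,0,0],
  [0,0,0,0,0],
])

```text
time_s: 15.12
position: [615.4, -144.6, 198.3]
orientation: [2.133, 2.302, 0.002]
force: [-0.6, 0.6, -1.5]
opening: 0.072
gripper_force: 0.0
```

```bash
python3 - <<'E'
from h import *
show(); s,M,p=pose()
c=viewer.camera('wrist'); cv2.imwrite('pics/w3.png',c['color']); np.savez('w3.npz',c=c['color'],K=c['intrinsics'],X=c['tool_from_camera'],M=M,p=p)
E
```

```text
t 15.12 pos [ 615.4 -144.6  198.3] mount [ -57.5 -143.7] yaw_y 0.076 F [-0.6  0.6 -1.5] open 0.07 q [-0.29  0.49  1.28  0.    1.37 -0.37]
```

View pics/w3.png

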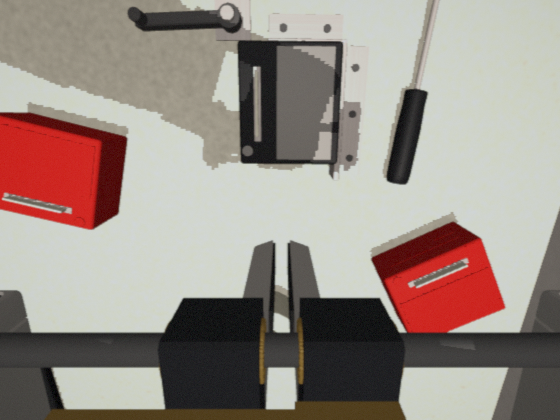

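The wrist view shows the printer's back against the rear plate (column ~343) and its side against the side plate (row ~42), square to both. The latch is still open (pin at (137,16), pivot at (230,15)). I check it numerically against the pivot.

```bash
python3 - <<'E'
from h import *
for n,px,z in [('FL',(239,41),60),('BL',(342,41),60),('BR',(342,163),60),('FR',(240,162),60),('pivot',(230,15),42),('tip',(137,16),50),('rear end',(342,179),0),('hole1',(355,67),4),('hole3',(349,158),4),('sh1',(284,28),4),('sh2',(327,28),4)]: print(n,wr('w3.npz',px,z).round(1))
E
```

```text
FL [-94.2  -1.1]
BL [-3.5 -0.9]
BR [   2.1 -108.4]
FR [ -96.9 -107.5]
pivot [-103.8   24. ]
tip [-185.5   21. ]
rear end [  14.5 -135.5]
hole1 [ 21.2 -14.6]
hole3 [  20.4 -110.5]
sh1 [-54.1  22.3]
sh2 [-9.9 22.4]
```

The measured corners agree to within picking error. To be sure the back is flush, I press once more from the front with closed fingers.

>>> arm_command([
  [2.2,-2.3,0,0,0],
  [2.2,-2.3,0,0,0],
  [2.2,-2.3,0,0,0],
  [2.2,-2.3,0,0,0],
  [0,0,3,0,0],
  [0,0,3.5,0,0],
  [0,0,3.5,0,0],
  [0,0,3.5,0,0],
  [0,0,3.5,0,0],
  [0,0,1,0,0],
])

```text
time_s: 16.0
position: [512.8, -63.2, 10.6]
orientation: [-2.13, -2.299, 0.008]
force: [-0.5, 0.6, -0.8]
opening: 0.006
gripper_force: 0.0
```

>>> arm_command([
  [0,0.8,0,0,0],
  [0,0.8,0,0,0],
  [0,0.6,0,0,0],
  [0,0.4,0,0,0],
  [0,0.3,0,0,0],
  [0,0.2,0,0,0],
  [0,0.2,0,0,0],
  [0,0.1,0,0,0],
  [0,0,0,0,0],
])

```text
time_s: 16.75
position: [550.5, -61.4, 16.6]
orientation: [2.135, 2.304, 0.0]
force: [0.9, -0.6, 0.4]
opening: 0.007
gripper_force: 0.0
```

```bash
python3 -c "
from h import *
show()"
```

```text
t 16.75 pos [550.5 -61.4  16.6] mount [-116.   -55.9] yaw_y 0.076 F [ 0.9 -0.6  0.4] open 0.01 q [-0.18  0.54  1.67  0.    0.94 -0.25]
```

>>> arm_command([
  [0,0.2,0,0,0],
  [0,0.2,0,0,0],
  [0,0.1,0,0,0],
  [0,0.1,0,0,0],
  [0,0,0,0,0],
])

```text
time_s: 17.17
position: [556.5, -61.0, 16.4]
orientation: [2.135, 2.304, 0.0]
force: [-0.4, -0.2, 0.8]
opening: 0.003
gripper_force: 0.0
```

>>> arm_command([
  [0,0.1,0,0,0],
  [0,0.1,0,0,0],
  [0,0,0,0,0],
])

```text
time_s: 17.42
position: [557.5, -60.9, 16.4]
orientation: [-2.134, -2.303, 0.003]
force: [-8.1, -0.4, 5.7]
opening: 0.005
gripper_force: 4.0
```

```bash
python3 -c "
from h import *
show()"
```

```text
t 17.42 pos [557.5 -60.9  16.4] mount [-109.   -55.9] yaw_y 0.076 F [-8.1 -0.4  5.7] open 0.0 q [-0.17  0.55  1.65 -0.    0.95 -0.25]
```

>>> arm_command([
  [0,0.1,0,0,0],
  [0,0.1,0,0,0],
  [0,0,0,0,0],
])

```text
time_s: 17.67
position: [557.5, -60.7, 16.4]
orientation: [-2.131, -2.3, 0.007]
force: [-26.1, -1.7, 18.5]
opening: 0.004
gripper_force: 13.2
```

>>> arm_command([
  [0,-1,0,0,0],
  [0,-2,0,0,0],
  [0,0,-3,0,0],
  [0,0,-3,0,0],
  [3.6,-1.3,0,0,0],
  [3.6,-1.3,0,0,0],
  [3.6,-1.3,0,0,0],
  [0,0,0,0,0],
  [0,0,0,0,0],
])

```text
time_s: 18.42
position: [483.0, 43.0, 76.8]
orientation: [2.132, 2.307, 0.0]
force: [0.9, -0.6, 0.7]
opening: 0.009
gripper_force: 0.0
```

```bash
python3 -c "
from h import *
show()"
```

```text
t 18.42 pos [483.   43.   76.8] mount [-175.5   53.3] yaw_y 0.079 F [ 0.9 -0.6  0.7] open 0.01 q [ 0.01  0.31  1.83 -0.    1.   -0.07]
```

The printer is flush. Now the latch: lower outside the arm, touch it, then follow the arc.

>>> arm_command([
  [0,0,3,0,0],
  [0,0,2.6,0,0],
  [0,0,0,0,0],
  [-0.5,0,0,0,0],
  [-0.5,0,0,0,0],
  [-0.4,0,0,0,0],
  [0,0,0,0,0],
])

```text
time_s: 19.0
position: [485.2, 26.8, 21.7]
orientation: [2.135, 2.302, 0.002]
force: [0.1, 0.1, -0.4]
opening: 0.01
gripper_force: 0.0
```

>>> arm_command([
  [-0.86,-0.12,0,-7,0],
  [-0.86,-0.12,0,-7,0],
  [-0.86,-0.12,0,-7,0],
  [-0.86,-0.12,0,-7,0],
  [-0.86,-0.12,0,-7,0],
  [-0.86,-0.12,0,-7,0],
  [0,0,0,0,0],
])

```text
time_s: 19.58
position: [497.6, -22.7, 21.3]
orientation: [1.159, 2.918, 0.001]
force: [0.8, 0.8, 0.3]
opening: 0.006
gripper_force: 0.0
```

```bash
python3 -c "
from h import *
show()"
```

```text
t 19.58 pos [497.6 -22.7  21.3] mount [-165.9  -13.3] yaw_y 0.815 F [0.8 0.8 0.3] open 0.01 q [-0.12  0.43  1.83 -0.    0.88 -0.93]
```

>>> arm_command([
  [-0.86,-0.12,0,-7,0],
  [-0.86,-0.12,0,-7,0],
  [-0.86,-0.12,0,-7,0],
  [-0.86,-0.12,0,-7,0],
  [-0.86,-0.12,0,-7,0],
  [-0.86,-0.12,0,-7,0],
  [-0.5,0,0,-6,0],
  [0,0,0,0,0],
])

```text
time_s: 20.25
position: [542.5, -50.9, 20.6]
orientation: [0.122, -3.135, 0.001]
force: [-10.3, -4.5, 5.9]
opening: 0.004
gripper_force: 5.6
```

>>> arm_command([
  [-0.2,0,0,0,0],
  [-0.2,0,0,0,0],
  [0,0,0,0,0],
])

```text
time_s: 20.5
position: [543.1, -50.8, 20.4]
orientation: [0.111, -3.128, 0.001]
force: [-36.9, -9.4, 24.3]
opening: 0.004
gripper_force: 19.1
```

```bash
python3 -c "
from h import *
show()"
```

```text
t 20.5 pos [543.1 -50.8  20.4] mount [-122.6  -44.8] yaw_y 1.642 F [-36.9  -9.4  24.3] open 0.0 q [-0.16  0.52  1.68 -0.    0.95 -1.8 ]
```

The latch is at its end stop. I retreat and check.

>>> arm_command([
  [0.5,0,0,0,0],
  [1.5,0,0,0,0],
  [1.5,0,0,0,0],
  [0,0,-4,0,0],
  [0,0,-4,0,0],
  [0,0,-4,0,0],
  [0,0,-4,0,0],
  [3,0,0,0,0],
  [3,0,0,0,0],
  [0,0,0,0,0],
])

```text
time_s: 21.33
position: [449.8, -57.1, 181.2]
orientation: [-0.112, 3.139, -0.001]
force: [-0.5, 1.1, 0.1]
opening: 0.007
gripper_force: 0.0
```

>>> arm_command([
  [4,0,0,0,0],
  [4,0,0,0,0],
  [0,0,0,0,0],
  [0,0,0,0,0],
])

```text
time_s: 21.67
position: [372.9, -63.4, 181.3]
orientation: [-0.112, 3.137, -0.001]
force: [0.8, 0.1, 0.6]
opening: 0.003
gripper_force: 0.0
```

```bash
python3 - <<'E'
from h import *
show()
c,K,T=cam('top'); cv2.imwrite('pics/top9.png',cv2.resize(c[150:270,250:410],None,fx=5,fy=5,interpolation=cv2.INTER_CUBIC))
E
```

```text
t 21.67 pos [372.9 -63.4 181.3] mount [-293.3  -44.6] yaw_y 1.642 F [0.8 0.1 0.6] open 0.0 q [-0.27 -0.07  1.99 -0.    1.22 -1.91]
```

View pics/top9.png

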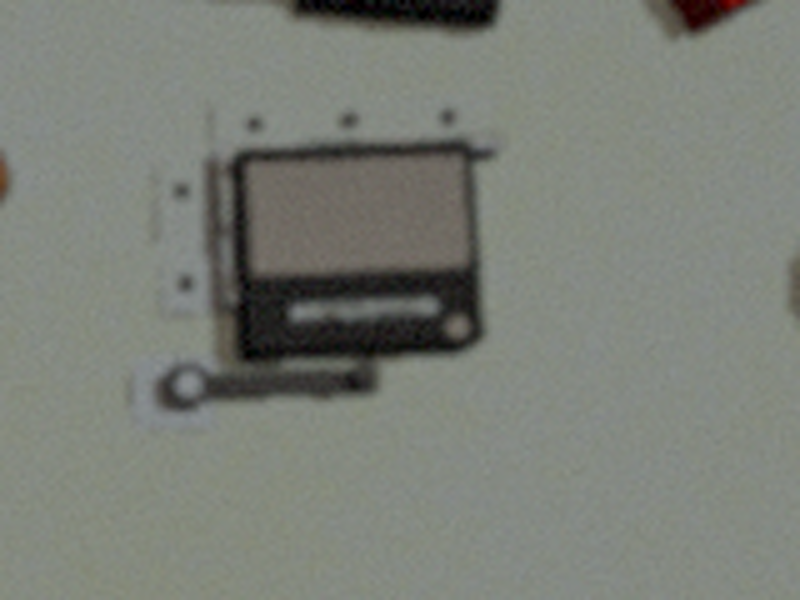

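The top view shows the latch arm lying across the front (pivot (187,385), tip (365,378)). The printer's back edge is parallel to the hole line, and both sides meet the plates. Handing in.

```bash
python3 -c "
from h import *
print(manip.finish_job())"
```

```text
the job is handed in; nothing more can be done
None
```

The printer was pushed flush into the corner of the mount and the latch swung to its end stop across its front; I handed the job in at about 22 s, and no verdict came back.

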